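# Line up four part cartons by length

## Task

Line the four brown part cartons up on the bay board in order of length: the longest in the bay next to the red end bar, then the next longest, and so on down to the shortest in the bay next to the blue end bar. Stand each one right way up and centred on the cross of its bay, with its length running the same way as the bay's long sides, and let go of it. Leave the knife, the roll of beige tape and the USB stick where they lie.

Things in the scene. Friction and masses are not known exactly. Their poses are not given: they have to be found in the camera images.
- bay_board: Dark steel plate, 136 x 490 x 4 mm, lying fixed on the table. Origin: centre of its underside; its y axis runs along the plate's length, x across it, z up. White lines outline four equal bays side by side (each 84 mm along y, 130 mm along x) with a small white cross at each bay's centre; the centres lie at x = 0, y = -147, -49, +49 and +147 mm, on the top face at z = 4 mm.
- red_end: Red plastic bar, 90 x 22 x 18 mm, fixed on the plate at one end of the row, 229 mm from the plate's middle (at its +y or its -y end, which varies); its origin is the centre of its underside, on the plate's top.
- blue_end: Blue plastic bar of the same size, fixed likewise at the other end of the row.
- carton_125: Loose brown taped part carton, 71 x 125 x 36 mm: the longest of the four. Origin: centre of its underside; x along its short side (grasp across it, 70 mm between the faces), y along its length, z up. Sides are upright, 35 mm high; about 0.12 kg. At the start it stands on the table on the robot's side of the plate, its length very roughly square to the row.
- carton_107: Loose brown taped part carton, 68 x 107 x 49 mm: the second longest of the four. Origin: centre of its underside; x along its short side (grasp across it, 67 mm between the faces), y along its length, z up. Sides are upright, 48 mm high; about 0.12 kg. At the start it stands on the table on the robot's side of the plate, its length very roughly square to the row.
- carton_90: Loose brown taped part carton, 61 x 90 x 51 mm: the third longest of the four. Origin: centre of its underside; x along its short side (grasp across it, 61 mm between the faces), y along its length, z up. Sides are upright, 50 mm high; about 0.12 kg. At the start it stands on the table on the robot's side of the plate, its length very roughly square to the row.
- carton_78: Loose brown taped part carton, 54 x 78 x 41 mm: the shortest of the four. Origin: centre of its underside; x along its short side (grasp across it, 53 mm between the faces), y along its length, z up. Sides are upright, 40 mm high; about 0.12 kg. At the start it stands on the table on the robot's side of the plate, its length very roughly square to the row.
- box_cutter: Loose red and black snap-off knife, 27 x 123 x 17 mm, lying beyond the plate; a bystander. Origin: centre of its underside.
- tape_clear: Loose roll of beige packing tape lying flat, 88 mm across, 24 mm high, beyond the plate; a bystander. Origin: centre of its underside.
- usb_stick: Loose green USB stick, 56 x 18 x 8 mm, lying to the left of the plate; a bystander. Origin: centre of its underside.

How it is judged:
By the outcome, as a careful person would: the job done as asked, in the order asked, and still so for the second after the job is handed in, with the robot touching nothing.
It also fails if it takes over 96 s, if anything falls off the work surface, if the arm or the gripper's body presses on something with over 40 N, if the wrist force passes 120 N, or if a joint passes its speed limit or range.

## Robot

A 6-joint arm with a two-finger parallel gripper is mounted at the origin on a cart in front of the work surface, level with it; the furniture and walls round the work are solid. World frame = base frame: x ahead of the robot, y to its left, z up, the work surface at z = 0. Lengths are in m, angles in degrees, forces in N, time in s.
With the tool pointing down it reaches from about 0.375 to 0.9 m from the base axis. Payload 3.1 kg.
Tool frame: the origin (TCP) lies midway between the tips of the shut fingers; the grasp point (between the pads) lies 19 mm behind it; z points along the fingers, y is the line along which they close (so a half turn about z gives the same grasp; the last joint's range is limited). The gripper opens to 87 mm and grips with 3 to 60 N. Pads are 19 mm wide; open, the fingers measure 117 mm over their backs; the gripper's body (75 mm by 190 mm) begins 51 mm behind the grasp point.
Start: joints at [56.866, 30.224, 82.088, -0, 67.689, -10.227], TCP at [0.243, 0.576, 0.223] pointing down, gripper open.
Joint ranges: [-176.69, 176.69], [-43.24, 126.21], [12.49, 139.97], [-82, 262], [0, 151.66], [-163.58, 163.58]. Speed limits (degrees/s): [159.86, 159.86, 180, 180, 180, 180].

## Interface

Orientations are given as a 3x3 rotation matrix whose columns are the frame's x, y, z axes.
In Python, from rig import read_state, optics, bot gives the robot as it stands. The module is installed in compiled form; this text tells all that it offers.
- The arm moves only by the tool send_rows, never from a script. Its argument "commands" is a list of rows, each a list of 7 numbers: the turn, a rotation vector about the tool's x, y, z in units of 5 degrees (1.0 is 5 degrees), then the shift along the tool's x, y, z in units of 30 mm (1.0 is 30 mm), then the opening, from 0 (shut) to 1 (fully open). In form: [[rx, ry, rz, tx, ty, tz, gripper], ...]. A call has 1 to 20 rows; each row is the pose to reach, as a shift and turn from the pose commanded when the call began, along the tool's axes at that moment; what a row does not reach only later rows make up. A row lasts 1/12 s, in which the tool goes at most 41.7 mm and 7.16 degrees, less where a joint would pass 70% of its speed; a pose out of reach is approached as far as the arm can. A call with a gripper value outside its range is refused whole. The fingers move at their own pace and stop on an object; the grip force is fixed at half the most. Time passes only in rows, so rows that repeat a pose let the fingers close. It gives the time, the measured TCP pose, the force, the opening and the grip force at its end, in the units of the state.
- read_state(): the state, without advancing time (a new reading comes with each control period).
- optics.capture(name): name is "side" or "top" or "wrist"; returns a dict with "image" (480x640x3 uint8, blue, green, red), "intrinsics" (3x3 intrinsics, pixels), "extrinsics" (4x4, takes a point from world to camera coordinates); the wrist camera has in their place "T_tool_cam" (4x4, takes a point from camera to tool coordinates, whose origin is the TCP and whose axes are the flange's). Camera axes: x right, y down, z forward; pixel columns grow to the right and rows downward; lengths in m; the calibration is good to about 2 mm. A picture is of the moment at which its call begins: read the wrist's pose just before it. There is no depth.
- bot.hand_in(): hands the job in; it is judged then, once.
The state is a dict: "time_s": time; "joint_positions": joint angles; "qvel": joint speeds; "tau": joint torques, N m; "position": TCP position; "tcp_rot": TCP orientation; "force": force on the tool from outside, world axes, zero at the start; "moment": the same for the moment, N m; "opening": opening from 0.0 (shut) to 1.0 (fully open); "grasp_force": force on a finger pad.
Only numpy, scipy, OpenCV 4.12 (cv2) and the standard library are available. Lean on these libraries where they do the work, as an engineer would, in place of code of your own. Each camera call takes 0.05 s, during which the arm holds its last target. There are 200 camera calls.

## Working session

There is one attempt and no reset: what is moved stays moved. The work goes in short steps, Python scripts to look and compute and a tool call to move; the robot and the scene stay as the last step left them, time stands still between calls to the robot, and variables do not carry over. Pictures are saved under pics/ and viewed, at most 14 in all, crops included, and the job is handed in when it is done.

Besides the shell and the picture viewer there is one more tool, called after "Emit:" as a command line: name --pt "numbers of a row" for each row, then --argument value for the rest. send_rows: Moves the arm, as the interface text tells. Its arguments: {"type":"object","properties":{"commands":{"type":"array","items":{"type":"array","items":{"type":"number"}}}},"required":["commands"]}

```bash
mkdir -p pics
python3 - <<'E'
from rig import read_state, optics
import cv2,numpy as np
s=read_state(); print(s)
for n in("top","side"):
    c=optics.capture(n); cv2.imwrite(f"pics/{n}0.png",c["image"]); print(n,c["intrinsics"],c["extrinsics"])
    np.savez(f"{n}.npz",K=c["intrinsics"],E=c["extrinsics"])
E
```

```text
{'time_s': 0.0, 'joint_positions': array([ 5.68654278e+01,  3.02792608e+01,  8.21581035e+01, -2.20298297e-04,
        6.76886100e+01, -1.02286922e+01]), 'qvel': array([-0.0505639 ,  0.01571606, -0.00600425,  0.11027998,  0.10116201,
       -0.04864415]), 'tau': array([-6.28176508e-05, -4.40054119e+01, -1.76591939e+01,  6.32535364e-02,
        5.83494070e-02, -1.85092749e-04]), 'position': array([0.24283446, 0.57508527, 0.22155895]), 'tcp_rot': array([[-9.21145804e-01,  3.89215840e-01, -1.19882815e-03],
       [ 3.89217494e-01,  9.21144042e-01, -1.84308290e-03],
       [ 3.86936351e-04, -2.16435297e-03, -9.99997583e-01]]), 'force': array([ 0.51168037, -0.2754525 , -0.08974867]), 'moment': array([-0.04619232, -0.02380335, -0.01345969]), 'grasp_force': 0.0, 'opening': 1.001005602149324}
top [[593.21030123   0.         325.5538873 ]
 [  0.         593.21030123 246.80451759]
 [  0.           0.           1.        ]] [[ 0.00228092 -0.99991035  0.01319422  0.20193634]
 [-0.99504553 -0.00358087 -0.09935573  0.59676652]
 [ 0.09939407 -0.01290222 -0.9949645   0.96229976]
 [ 0.          0.          0.          1.        ]]
side [[453.3951562    0.         317.80116646]
 [  0.         453.3951562  250.22331425]
 [  0.           0.           1.        ]] [[ 0.99849479 -0.05029855  0.0218681  -0.57467746]
 [ 0.00288139 -0.35005637 -0.93672421  0.11621506]
 [ 0.05477093  0.93537725 -0.34938453  0.71068677]
 [ 0.          0.          0.          1.        ]]
```

View pics/top0.png

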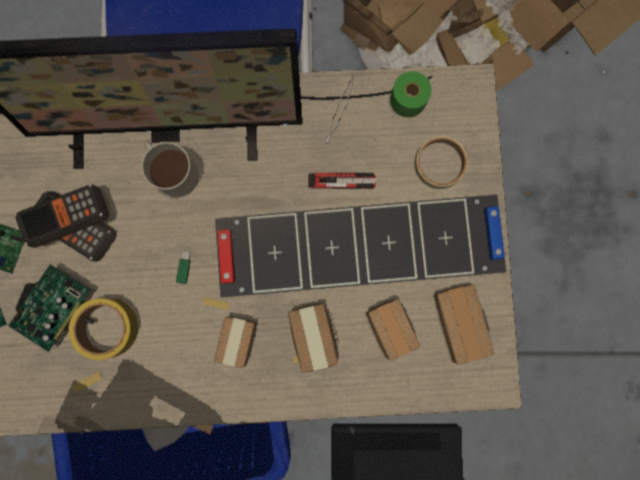

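View pics/side0.png

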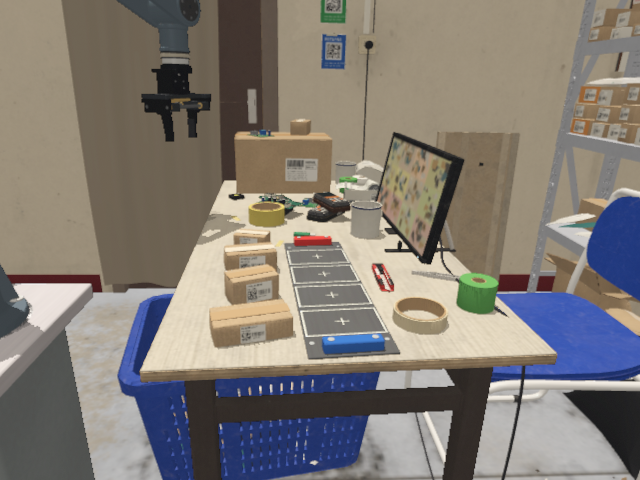

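The top view shows the red bar at left (225,257) and the blue bar at right (495,233). The bay crosses are near (275,252), (332,247), (389,243) and (445,238). The four cartons stand below the plate at (235,342), (314,337), (393,329) and (465,324), from left to right. I'll enlarge this for exact corners.

Run:
```python
import cv2
i=cv2.imread("pics/top0.png")
a=cv2.resize(i[290:380,205:355],None,fx=5.3,fy=5.3,interpolation=cv2.INTER_CUBIC)
b=cv2.resize(i[275:375,355:505],None,fx=5.3,fy=5.3,interpolation=cv2.INTER_CUBIC)
cv2.imwrite("pics/a.png",a);cv2.imwrite("pics/b.png",b)
c=cv2.resize(i[190:300,210:510],None,fx=2.66,fy=2.66,interpolation=cv2.INTER_CUBIC);cv2.imwrite("pics/c.png",c)
```

```text
(no output)
```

View pics/a.png

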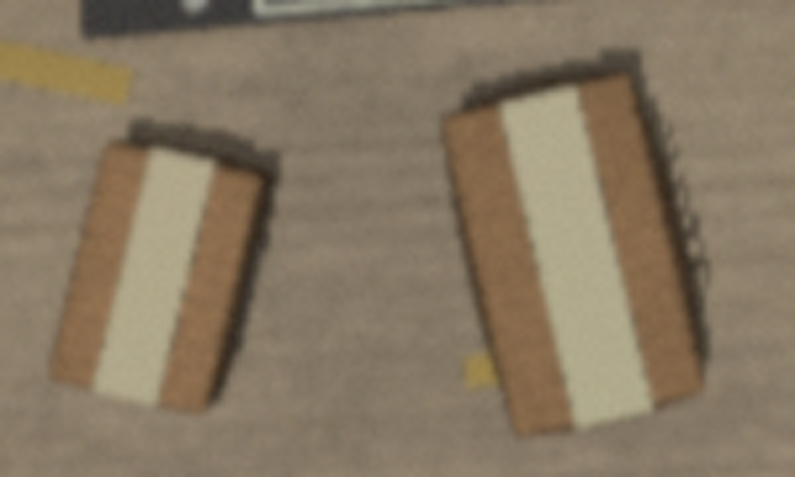

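View pics/b.png

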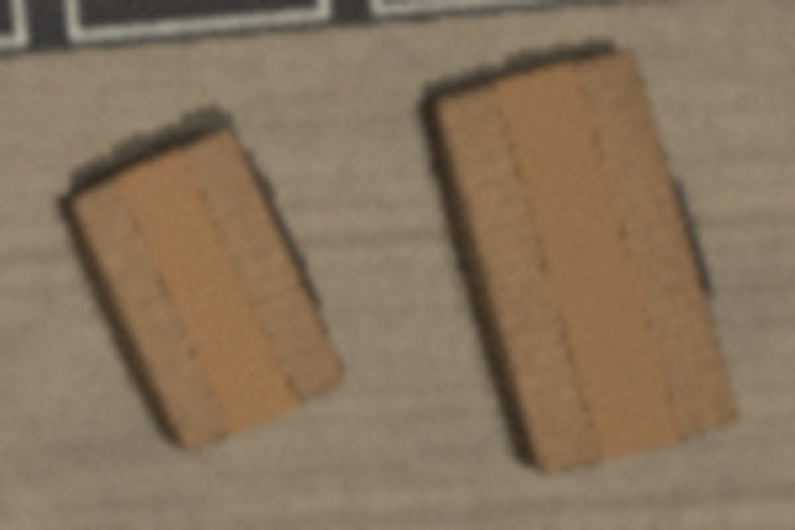

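View pics/c.png

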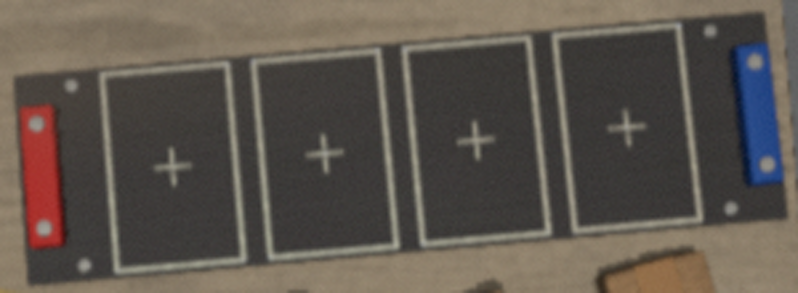

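The crops give sharp top-face corners for all four cartons and all four crosses. Next I'll turn them into positions and check the sizes.

```bash
cat > h.py <<'E'
import numpy as np
def ray(cam,px,z):
    d=np.load(cam+".npz");K,E=d["K"],d["E"];R,t=E[:3,:3],E[:3,3]
    o=-R.T@t; out=[]
    for u,v in px:
        w=R.T@np.linalg.solve(K,[u,v,1]); out.append(o+w*(z-o[2])/w[2])
    return np.array(out)
def crop(p,s,o): return (np.array(p,float)+.5)/s-.5+np.array(o)
E
python3 - <<'E'
from h import *
np.set_printoptions(precision=4,suppress=True)
C={78:([(110,143),(265,177),(210,411),(52,378)],(205,290),.041),107:([(443,116),(632,73),(703,388),(518,435)],(205,290),.049),
90:([(72,203),(230,128),(343,378),(187,448)],(355,275),.051),125:([(435,100),(630,50),(737,415),(545,470)],(355,275),.036)}
for k,(p,o,h) in C.items():
    q=ray("top",crop(p,5.3,o),h); tl,tr,br,bl=q
    w=(np.linalg.norm(tl-tr)+np.linalg.norm(bl-br))/2;l=(np.linalg.norm(tl-bl)+np.linalg.norm(tr-br))/2
    d=(tl+tr-bl-br)[:2]; e=(tl-tr+bl-br)[:2]
    print(k,q.mean(0)[:2],"w,l",w*1e3,l*1e3,"yaw of length from x",np.degrees(np.arctan2(d[1],d[0])),np.degrees(np.arctan2(-e[0],e[1])))
x=ray("top",crop([(173,167),(325,154),(476,141),(627,128)],2.66,(210,190)),.004)
print(x,np.linalg.norm(np.diff(x,axis=0),axis=1)); d=x[0]-x[3]; print("board y dir; bay x-axis angle from x",np.degrees(np.arctan2(-d[0],d[1])))
print(np.linalg.norm(x[:,:2],axis=1))
from rig import optics
c=optics.capture("wrist");print(c["T_tool_cam"],c["intrinsics"])
E
```

```text
78 [0.4397 0.3507] w,l 48.948584320963484 72.68143204202981 yaw of length from x -12.71062121545473 -11.854120241415142
107 [0.4478 0.224 ] w,l 58.35888069990994 97.93967428655503 yaw of length from x 13.337802182755231 13.496147720593596
90 [0.461  0.0936] w,l 52.805472003418934 81.95926986948946 yaw of length from x 24.539645550649706 24.561131976274638
125 [ 0.4702 -0.0258] w,l 62.60009372532524 117.11111132950332 yaw of length from x 15.507541250652116 15.034663808292223
[[ 0.5886  0.2902  0.004 ]
 [ 0.5973  0.1926  0.004 ]
 [ 0.6061  0.0952  0.004 ]
 [ 0.6149 -0.0026  0.004 ]] [0.098  0.0978 0.0982]
board y dir; bay x-axis angle from x 5.136592346310421
[0.6562 0.6276 0.6135 0.6149]
[[-0.0006 -0.9562 -0.2927  0.0809]
 [ 1.     -0.0006 -0.0001 -0.    ]
 [-0.0001 -0.2927  0.9562 -0.162 ]
 [ 0.      0.      0.      1.    ]] [[396.5699   0.     320.301 ]
 [  0.     396.5699 239.933 ]
 [  0.       0.       1.    ]]
```

```bash
cat >> h.py <<'E'
from scipy.spatial.transform import Rotation as Rn
def plan(x,y,z,yaw):
    "shift/turn row to TCP x,y,z with tool y at yaw deg, pointing down"
    from rig import read_state
    s=read_state();R=s["tcp_rot"];c,sn=np.cos(np.radians(yaw)),np.sin(np.radians(yaw))
    T=np.column_stack([[-sn and -(-sn)*-1 if 0 else sn*-1*-1*-1*-1,-c,0],[c,sn,0],[0,0,-1]])
    r=Rn.from_matrix(R.T@T).as_rotvec(degrees=True)/5; t=R.T@(np.array([x,y,z])-s["position"])/.03
    print(np.round(r,2),np.round(t,3),"now",np.round(s["position"],4),"yaw",round(np.degrees(np.arctan2(R[1,1],R[0,1])),2),"t",s["time_s"],"det",round(np.linalg.det(T),2))
E
python3 - <<'E'
s=open("h.py").read()
i=s.index("    T=np.column");j=s.index("    r=Rn")
# x = y cross z, z=(0,0,-1)
open("h.py","w").write(s[:i]+"    T=np.column_stack([[-sn,c,0],[c,sn,0],[0,0,-1]])\n"+s[j:])
E
python3 -c "
from h import *
plan(.470,-.026,.15,105.3)"
```

```text
[-0.02 -0.01 -7.64] [-14.773 -15.511   2.415] now [0.2429 0.5752 0.2218] yaw 67.09 t 0.15 det 1.0
```

Emit:
send_rows --pt "0 0 -0.5 -0.4 -0.4 0 1" --pt "0 0 -1 -1.2 -1.3 0 1" --pt "0 0 -2 -2.2 -2.3 0 1" --pt "-0.02 -0.01 -7.64 -14.77 -15.51 1.2 1" --pt "-0.02 -0.01 -7.64 -14.77 -15.51 1.2 1" --pt "-0.02 -0.01 -7.64 -14.77 -15.51 1.2 1" --pt "-0.02 -0.01 -7.64 -14.77 -15.51 1.2 1" --pt "-0.02 -0.01 -7.64 -14.77 -15.51 1.2 1" --pt "-0.02 -0.01 -7.64 -14.77 -15.51 1.2 1" --pt "-0.02 -0.01 -7.64 -14.77 -15.51 1.2 1" --pt "-0.02 -0.01 -7.64 -14.77 -15.51 1.2 1" --pt "-0.02 -0.01 -7.64 -14.77 -15.51 1.2 1" --pt "-0.02 -0.01 -7.64 -14.77 -15.51 1.2 1" --pt "-0.02 -0.01 -7.64 -14.77 -15.51 1.2 1" --pt "-0.02 -0.01 -7.64 -14.77 -15.51 1.2 1" --pt "-0.02 -0.01 -7.64 -14.77 -15.51 1.2 1" --pt "-0.02 -0.01 -7.64 -14.77 -15.51 1.6 1" --pt "-0.02 -0.01 -7.64 -14.77 -15.51 2.42 1" --pt "-0.02 -0.01 -7.64 -14.77 -15.51 2.42 1" --pt "-0.02 -0.01 -7.64 -14.77 -15.51 2.42 1"

```text
time_s: 1.82
position: [0.4687, -0.0251, 0.149]
tcp_rot: [[-0.965, -0.263, -0.004], [-0.263, 0.965, 0.003], [0.003, 0.004, -1.0]]
force: [-0.3, 0.8, 1.1]
opening: 1.001
grasp_force: 0.0
```

```bash
cat >> h.py <<'E'
def wrist(name):
    from rig import read_state,optics
    import cv2
    s=read_state();c=optics.capture("wrist");cv2.imwrite(f"pics/{name}.png",c["image"])
    T=np.eye(4);T[:3,:3]=s["tcp_rot"];T[:3,3]=s["position"];E=np.linalg.inv(T@c["T_tool_cam"])
    np.savez(name+".npz",K=c["intrinsics"],E=E)
def box(q):
    tl,tr,br,bl=q;n=np.linalg.norm;d=(tl+tr-bl-br)[:2];e=(tl-tr+bl-br)[:2]
    print("c",np.round(q.mean(0),4),"w,l",np.round([n(tl-tr)*1e3,n(bl-br)*1e3,n(tl-bl)*1e3,n(tr-br)*1e3],1),"yaw",np.round([np.degrees(np.arctan2(d[1],d[0])),np.degrees(np.arctan2(-e[0],e[1]))],2))
E
python3 -c "
from h import *
plan(.470,-.026,.15,105.3); wrist('w1')"
```

```text
[ 0.05 -0.03 -0.01] [-0.034 -0.04  -0.034] now [ 0.4687 -0.0251  0.149 ] yaw 105.24 t 1.8167 det 1.0
```

View pics/w1.png

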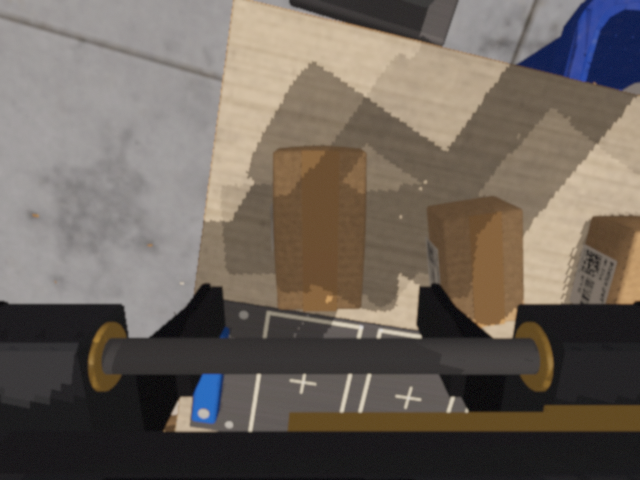

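```bash
python3 -c "
from h import *
box(ray('w1',[(362,308),(277,305),(273,157),(366,154)],.036))
print(ray('w1',[(303,384),(408,398)],.004))
import cv2
i=cv2.imread('pics/w1.png');cv2.imwrite('pics/w1c.png',cv2.resize(i[135:325,245:395],None,fx=3.1,fy=3.1,interpolation=cv2.INTER_CUBIC))"
```

```text
c [ 0.4683 -0.0253  0.036 ] w,l [ 65.   63.4 115.5 110.9] yaw [15.21 14.91]
[[ 6.16992724e-01 -4.38376781e-04  4.00000000e-03]
 [ 6.06539125e-01  9.67591892e-02  4.00000000e-03]]
```

View pics/w1c.png

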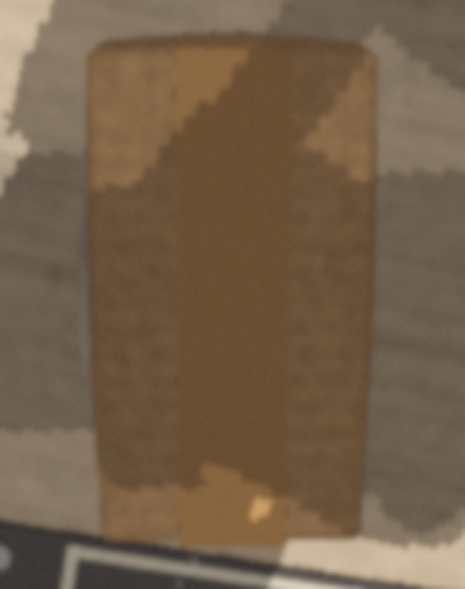

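The carton's top edges are beveled, which explains the small apparent tops. The top and wrist centres agree within 2 mm, so I'll grasp now.

Emit:
send_rows --pt "0.05 -0.03 0 -0.02 -0.02 1 1" --pt "0.05 -0.03 0 -0.02 -0.02 2 1" --pt "0.05 -0.03 0 -0.02 -0.02 3 1" --pt "0.05 -0.03 0 -0.02 -0.02 4 1" --pt "0.05 -0.03 0 -0.02 -0.02 4.5 1" --pt "0.05 -0.03 0 -0.02 -0.02 4.73 1" --pt "0.05 -0.03 0 -0.02 -0.02 4.73 1" --pt "0.05 -0.03 0 -0.02 -0.02 4.73 0" --pt "0.05 -0.03 0 -0.02 -0.02 4.73 0" --pt "0.05 -0.03 0 -0.02 -0.02 4.73 0" --pt "0.05 -0.03 0 -0.02 -0.02 4.73 0" --pt "0.05 -0.03 0 -0.02 -0.02 4.73 0" --pt "0.05 -0.03 0 -0.02 -0.02 4.73 0"

```text
time_s: 2.95
position: [0.472, -0.0256, 0.0093]
tcp_rot: [[-0.965, -0.264, 0.007], [-0.264, 0.965, -0.002], [-0.006, -0.004, -1.0]]
force: [-0.7, 1.8, 7.6]
opening: 0.807
grasp_force: 30.0
```

```bash
python3 -c "
from h import *
plan(.5886,.2902,.100,95.1); from rig import read_state; s=read_state();print(s['opening']*87,s['grasp_force'],s['force'])"
```

```text
[-0.04  0.08  2.04] [-6.545  9.116 -3.019] now [ 0.472  -0.0256  0.0093] yaw 105.29 t 2.95 det 1.0
70.20467010032776 29.994037627475336 [-0.73103756  1.78437748  7.62728561]
```

Emit:
send_rows --pt "0 0 0 0 0 -0.3 0" --pt "0 0 0 0 0 -1 0" --pt "0 0 0 0 0 -2 0" --pt "-0.04 0.08 0.1 -0.3 0.4 -2.7 0" --pt "-0.04 0.08 0.3 -0.9 1.2 -3 0" --pt "-0.04 0.08 0.6 -1.6 2.2 -3 0" --pt "-0.04 0.08 0.8 -2.4 3.2 -3 0" --pt "-0.04 0.08 1 -3.1 4.2 -3 0" --pt "-0.04 0.08 1.3 -3.9 5.3 -3 0" --pt "-0.04 0.08 1.5 -4.6 6.3 -3 0" --pt "-0.04 0.08 1.7 -5.3 7.3 -3 0" --pt "-0.04 0.08 1.9 -5.9 8.1 -3 0" --pt "-0.04 0.08 2 -6.3 8.7 -3 0" --pt "-0.04 0.08 2.04 -6.5 9 -3 0" --pt "-0.04 0.08 2.04 -6.6 9.12 -3 0" --pt "-0.04 0.08 2.04 -6.6 9.12 -3 0" --pt "-0.04 0.08 2.04 -6.6 9.12 -3 0"

```text
time_s: 4.37
position: [0.5887, 0.2894, 0.0978]
tcp_rot: [[-0.996, -0.088, -0.005], [-0.088, 0.996, -0.001], [0.005, -0.0, -1.0]]
force: [-0.2, 0.1, -1.0]
opening: 0.798
grasp_force: 30.0
```

```bash
python3 -c "
from h import *
plan(.5905,.2905,.0145,95.1); wrist('w2'); from rig import read_state; s=read_state();print(s['opening']*87,s['grasp_force'],s['force'])"
```

```text
[-0.01 -0.05 -0.01] [-0.075  0.033  2.778] now [0.5887 0.2894 0.0978] yaw 95.07 t 4.3667 det 1.0
69.74649927027339 29.988811985822394 [-0.77746293 -0.43274458 -1.75097419]
```

View pics/w2.png

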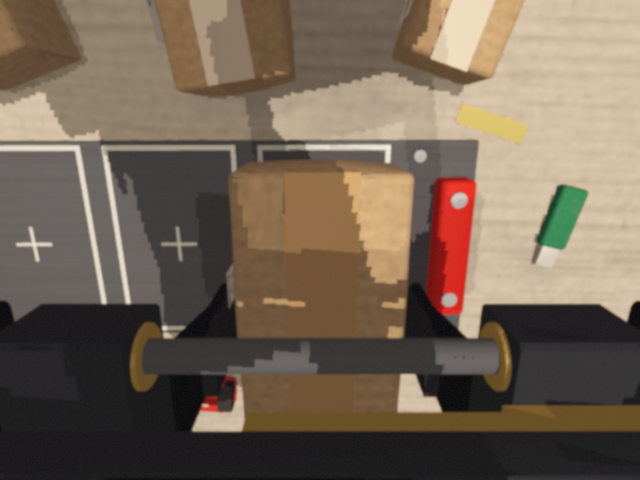

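The carton hangs square in the fingers over the bay next to the red bar. The crosses of the next two bays show at (179,244) and (34,244). Now I'll lower it.

Emit:
send_rows --pt "0 -0.05 0 -0.07 0.03 0.5 0" --pt "0 -0.05 0 -0.07 0.03 1.3 0" --pt "0 -0.05 0 -0.07 0.03 2 0" --pt "0 -0.05 0 -0.07 0.03 2.5 0" --pt "0 -0.05 0 -0.07 0.03 2.7 0" --pt "0 -0.05 0 -0.07 0.03 2.78 0" --pt "0 -0.05 0 -0.07 0.03 2.78 0" --pt "0 -0.05 0 -0.07 0.03 2.78 0"

```text
time_s: 5.08
position: [0.5924, 0.2917, 0.0157]
tcp_rot: [[-0.996, -0.088, 0.004], [-0.088, 0.996, 0.001], [-0.004, 0.001, -1.0]]
force: [-0.5, 0.0, -1.5]
opening: 0.801
grasp_force: 30.0
```

```bash
python3 -c "
from h import *
print(ray('w2',[(179,244),(34,244)],.004))
plan(.5905,.2905,.0145,95.1)"
```

```text
[[0.59704241 0.19412019 0.004     ]
 [0.60568764 0.09629803 0.004     ]]
[ 0.01  0.04 -0.01] [ 0.066 -0.033  0.039] now [0.5924 0.2917 0.0157] yaw 95.06 t 5.0833 det 1.0
```

Emit:
send_rows --pt "0 0.04 0 0.06 0 0.02 0" --pt "0 0.04 0 0.06 0 0.05 0" --pt "0 0.04 0 0.06 0 0.06 0" --pt "0 0.04 0 0.06 0 0.06 0" --pt "0 0.04 0 0.06 0 0.06 0"

```text
time_s: 5.5
position: [0.59, 0.2919, 0.0136]
tcp_rot: [[-0.996, -0.089, -0.001], [-0.089, 0.996, 0.001], [0.001, 0.001, -1.0]]
force: [-0.6, -0.2, 3.9]
opening: 0.805
grasp_force: 30.0
```

```bash
python3 -c "
from h import *
from rig import read_state
plan(.5905,.2905,.0145,95.1);print(read_state()['force'])"
```

```text
[ 0.01 -0.01  0.  ] [-0.012 -0.048 -0.03 ] now [0.59   0.2919 0.0136] yaw 95.11 t 5.5 det 1.0
[-0.63428146 -0.15699518  3.85999109]
```

Emit:
send_rows --pt "0 0 0 0 0 0 0.9" --pt "0 0 0 0 0 0 0.92" --pt "0 0 0 0 0 0 0.92" --pt "0 0 0 0 0 0 0.92" --pt "0 0 0 0 0 -0.4 0.92" --pt "0 0 0 0 0 -1.2 0.92" --pt "0 0 0 0 0 -2.2 1" --pt "0 0 0 0 0 -3.3 1" --pt "0 0 -0.5 0.8 -0.3 -4.4 1" --pt "0 0 -1 2 -0.8 -4.55 1" --pt "0 0 -1.4 3.2 -1.2 -4.55 1" --pt "0 0 -1.66 4.3 -1.6 -4.55 1" --pt "0 0 -1.66 4.92 -1.84 -4.55 1" --pt "0 0 -1.66 4.92 -1.84 -4.55 1" --pt "0 0 -1.66 4.92 -1.84 -4.55 1"

```text
time_s: 6.75
position: [0.4475, 0.2235, 0.1506]
tcp_rot: [[-0.973, -0.231, -0.001], [-0.231, 0.973, 0.001], [0.0, 0.001, -1.0]]
force: [1.3, 0.3, 0.1]
opening: 1.003
grasp_force: 0.0
```

```bash
python3 -c "
from h import *
from rig import optics
import cv2
plan(.4478,.224,.0105,103.4); wrist('w3')
i=optics.capture('top')['image'];cv2.imwrite('pics/top1.png',i)
a=i[200:300,210:310];a=cv2.resize(a,None,fx=4,fy=4,interpolation=cv2.INTER_CUBIC)
b=cv2.imread('pics/w3.png')[130:330,240:440];b=cv2.resize(b,(400,400),interpolation=cv2.INTER_CUBIC)
cv2.imwrite('pics/d.png',np.hstack([a,b]))"
```

```text
[ 0.01 -0.   -0.01] [-0.017  0.011  4.67 ] now [0.4475 0.2235 0.1506] yaw 103.37 t 6.75 det 1.0
```

View pics/d.png

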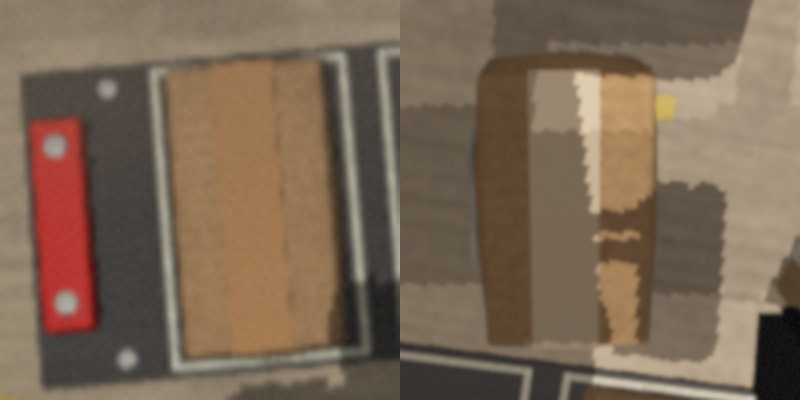

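```bash
python3 -c "
from h import *
q=ray('top',crop([(165,70),(323,58),(342,345),(185,357)],4,(210,200)),.040);box(q)
print('err along bay x,y', (q.mean(0)[:2]-[.5886,.2902])@Rn.from_euler('z',5.14,degrees=True).as_matrix()[:2,:2])
box(ray('w3',crop([(247,344),(88,344),(80,70),(254,70)],2,(240,130)),.049))
"
```

```text
c [0.5873 0.2903 0.04  ] w,l [ 65.5  64.3 118.9 119.1] yaw [4.5  4.58]
err along bay x,y [-0.00130346  0.00021199]
c [0.4446 0.2251 0.049 ] w,l [58.  57.2 98.8 98.8] yaw [13.57 13.33]
```

Carton 125 sits 1.3 mm from its cross and within 0.6° of its bay, so it's good. Grasping carton 107 now.

Emit:
send_rows --pt "0 0 0 -0.01 0.01 0.7 1" --pt "0 0 0 -0.01 0.01 1.7 1" --pt "0 0 0 -0.01 0.01 2.8 1" --pt "0 0 0 -0.01 0.01 3.8 1" --pt "0 0 0 -0.01 0.01 4.4 1" --pt "0 0 0 -0.01 0.01 4.6 1" --pt "0 0 0 -0.01 0.01 4.6 1" --pt "0 0 0 -0.01 0.01 4.6 0" --pt "0 0 0 -0.01 0.01 4.6 0" --pt "0 0 0 -0.01 0.01 4.6 0" --pt "0 0 0 -0.01 0.01 4.6 0" --pt "0 0 0 -0.01 0.01 4.6 0" --pt "0 0 0 -0.01 0.01 4.6 0"

```text
time_s: 7.93
position: [0.4486, 0.2243, 0.0128]
tcp_rot: [[-0.973, -0.232, 0.001], [-0.232, 0.973, 0.001], [-0.001, 0.001, -1.0]]
force: [0.3, 0.4, 6.9]
opening: 0.771
grasp_force: 30.0
```

```bash
python3 -c "
from h import *
plan(.5983,.1930,.100,95.1); from rig import read_state; s=read_state();print(s['opening']*87,s['grasp_force'],s['force'])"
```

```text
[0.01 0.01 1.66] [-4.615 -2.169 -2.906] now [0.4486 0.2243 0.0128] yaw 103.39 t 7.9333 det 1.0
67.07023479438536 29.9938827753067 [0.31801234 0.37277518 6.93082864]
```

Emit:
send_rows --pt "0 0 0 0 0 -0.3 0" --pt "0 0 0 0 0 -1 0" --pt "0 0 0 0 0 -2 0" --pt "0 0 0.1 -0.2 -0.1 -2.7 0" --pt "0 0 0.3 -0.7 -0.3 -2.9 0" --pt "0 0 0.6 -1.4 -0.6 -2.9 0" --pt "0 0 0.8 -2.1 -1 -2.9 0" --pt "0 0 1.1 -2.9 -1.3 -2.9 0" --pt "0 0 1.3 -3.6 -1.7 -2.9 0" --pt "0 0 1.5 -4.2 -2 -2.9 0" --pt "0 0 1.6 -4.5 -2.12 -2.9 0" --pt "0 0 1.62 -4.62 -2.17 -2.9 0" --pt "0 0 1.62 -4.62 -2.17 -2.9 0" --pt "0 0 1.62 -4.62 -2.17 -2.9 0" --pt "0 0 1.62 -4.62 -2.17 -2.9 0" --pt "0 0 1.62 -4.62 -2.17 -2.9 0"

```text
time_s: 9.27
position: [0.5962, 0.1931, 0.0981]
tcp_rot: [[-0.996, -0.093, -0.004], [-0.093, 0.996, 0.0], [0.004, 0.001, -1.0]]
force: [-0.3, -0.0, -1.6]
opening: 0.772
grasp_force: 30.0
```

```bash
python3 -c "
from h import *
plan(.5983,.1932,.0175,95.3)"
```

```text
[ 0.01 -0.04  0.01] [-0.08  -0.006  2.688] now [0.5962 0.1931 0.0981] yaw 95.34 t 9.2667 det 1.0
```

Emit:
send_rows --pt "0 0 0 -0.03 0 0.5 0" --pt "0 0 0 -0.03 0 1.3 0" --pt "0 0 0 -0.03 0 2 0" --pt "0 0 0 -0.03 0 2.4 0" --pt "0 0 0 -0.03 0 2.6 0" --pt "0 0 0 -0.03 0 2.66 0" --pt "0 0 0 -0.03 0 2.66 0" --pt "0 0 0 -0.03 0 2.66 0" --pt "0 0 0 -0.03 0 2.66 0"

```text
time_s: 10.02
position: [0.5994, 0.193, 0.0196]
tcp_rot: [[-0.996, -0.092, 0.0], [-0.092, 0.996, 0.001], [-0.0, 0.001, -1.0]]
force: [-0.4, -0.4, -1.5]
opening: 0.775
grasp_force: 30.0
```

```bash
python3 -c "
from h import *
plan(.5983,.1932,.0168,95.3)"
```

```text
[ 0.01  0.   -0.  ] [0.035 0.011 0.095] now [0.5994 0.193  0.0196] yaw 95.29 t 10.0167 det 1.0
```

Emit:
send_rows --pt "0 0 0 0.03 0.01 0.04 0" --pt "0 0 0 0.03 0.01 0.08 0" --pt "0 0 0 0.03 0.01 0.1 0" --pt "0 0 0 0.03 0.01 0.1 0" --pt "0 0 0 0.03 0.01 0.1 0"

```text
time_s: 10.43
position: [0.5979, 0.1932, 0.0168]
tcp_rot: [[-0.996, -0.092, -0.001], [-0.092, 0.996, 0.001], [0.001, 0.001, -1.0]]
force: [-1.7, -0.5, 4.0]
opening: 0.779
grasp_force: 30.0
```

```bash
python3 -c "
from h import *
plan(.461,.0936,.15,114.5)"
```

```text
[ 0.01 -0.01 -3.84] [ 4.853 -2.88  -4.438] now [0.5979 0.1932 0.0168] yaw 95.3 t 10.4333 det 1.0
```

Emit:
send_rows --pt "0 0 0 0 0 0 0.87" --pt "0 0 0 0 0 0 0.87" --pt "0 0 0 0 0 0 0.87" --pt "0 0 0 0 0 0 0.87" --pt "0 0 0 0 0 -0.4 0.87" --pt "0 0 0 0 0 -1.2 0.87" --pt "0 0 0 0 0 -2.2 0.87" --pt "0 0 0 0 0 -3.3 1" --pt "0 0 -0.8 0.8 -0.5 -4.3 1" --pt "0 0 -1.8 2 -1.2 -4.44 1" --pt "0 0 -2.8 3.2 -1.9 -4.44 1" --pt "0 0 -3.6 4.3 -2.6 -4.44 1" --pt "0 0 -3.84 4.85 -2.88 -4.44 1" --pt "0 0 -3.84 4.85 -2.88 -4.44 1" --pt "0 0 -3.84 4.85 -2.88 -4.44 1" --pt "0 0 -3.84 4.85 -2.88 -4.44 1"

```text
time_s: 11.77
position: [0.4629, 0.0937, 0.1497]
tcp_rot: [[-0.91, -0.414, 0.002], [-0.414, 0.91, 0.0], [-0.002, -0.0, -1.0]]
force: [0.2, 0.2, 0.0]
opening: 1.0
grasp_force: 0.0
```

```bash
python3 -c "
from h import *
plan(.461,.0936,.012,114.55)"
```

```text
[-0.    0.02 -0.02] [0.067 0.025 4.59 ] now [0.4629 0.0937 0.1497] yaw 114.46 t 11.7667 det 1.0
```

Emit:
send_rows --pt "0 0 0 0.05 0.02 0.7 1" --pt "0 0 0 0.05 0.02 1.7 1" --pt "0 0 0 0.05 0.02 2.8 1" --pt "0 0 0 0.05 0.02 3.8 1" --pt "0 0 0 0.05 0.02 4.4 1" --pt "0 0 0 0.05 0.02 4.6 1" --pt "0 0 0 0.05 0.02 4.6 1" --pt "0 0 0 0.05 0.02 4.6 0" --pt "0 0 0 0.05 0.02 4.6 0" --pt "0 0 0 0.05 0.02 4.6 0" --pt "0 0 0 0.05 0.02 4.6 0" --pt "0 0 0 0.05 0.02 4.6 0" --pt "0 0 0 0.05 0.02 4.6 0" --pt "0 0 0 0.05 0.02 4.6 0"

```text
time_s: 12.93
position: [0.4596, 0.0936, 0.0118]
tcp_rot: [[-0.91, -0.415, -0.0], [-0.415, 0.91, 0.0], [-0.0, 0.0, -1.0]]
force: [-0.8, 1.2, 6.6]
opening: 0.694
grasp_force: 30.0
```

```bash
python3 -c "
from h import *
plan(.6075,.0955,.100,95.3); from rig import read_state,optics; s=read_state();print(s['opening']*87,s['grasp_force'],s['force'])
import cv2
i=optics.capture('top')['image']
cv2.imwrite('pics/e.png',cv2.resize(i[190:380,200:510],None,fx=2.58,fy=2.58,interpolation=cv2.INTER_CUBIC))"
```

```text
[ 0.01 -0.    3.84] [-4.514 -1.985 -2.942] now [0.4596 0.0936 0.0118] yaw 114.49 t 12.9333 det 1.0
60.38389856848925 29.99972813297063 [-0.76196105  1.20982901  6.57749805]
```

View pics/e.png

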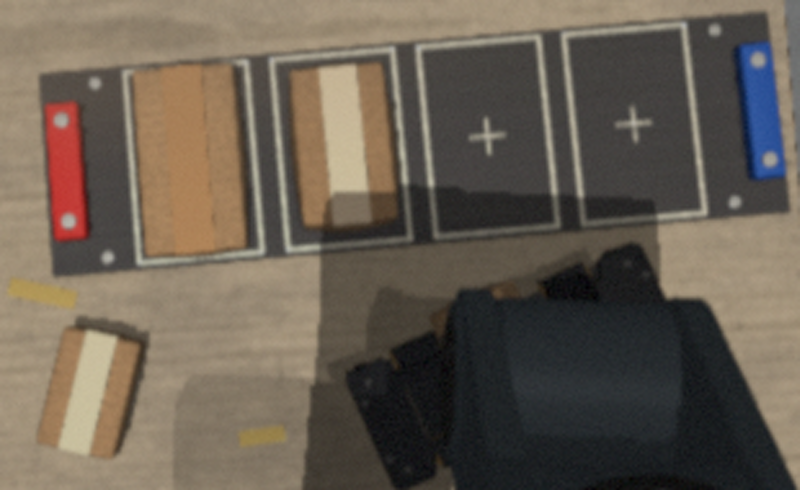

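```bash
python3 -c "
from h import *
q=ray('top',crop([(289,72),(382,61),(398,216),(304,229)],2.58,(200,190)),.053);box(q)
print((q.mean(0)[:2]-[.5973,.1926])@Rn.from_euler('z',5.14,degrees=True).as_matrix()[:2,:2])
plan(.6055,.0952,.100,95.2)"
```

```text
c [0.5958 0.1923 0.053 ] w,l [ 59.5  59.7 100.   98.9] yaw [5.71 7.55]
[-0.00150868 -0.00015247]
[ 0.01 -0.    3.86] [-4.45  -1.966 -2.942] now [0.4595 0.0936 0.0118] yaw 114.49 t 12.9833 det 1.0
```

Carton 107 is 1.5 mm from its cross along the bay. I'll add that bias to the next placings.

Emit:
send_rows --pt "0 0 0 0 0 -0.3 0" --pt "0 0 0 0 0 -1 0" --pt "0 0 0 0 0 -2 0" --pt "0 0 0.3 -0.2 -0.1 -2.7 0" --pt "0 0 0.8 -0.7 -0.3 -2.94 0" --pt "0 0 1.4 -1.4 -0.6 -2.94 0" --pt "0 0 2 -2.1 -0.9 -2.94 0" --pt "0 0 2.6 -2.9 -1.3 -2.94 0" --pt "0 0 3.2 -3.6 -1.6 -2.94 0" --pt "0 0 3.6 -4.1 -1.8 -2.94 0" --pt "0 0 3.8 -4.4 -1.95 -2.94 0" --pt "0 0 3.86 -4.48 -1.97 -2.94 0" --pt "0 0 3.86 -4.48 -1.97 -2.94 0" --pt "0 0 3.86 -4.48 -1.97 -2.94 0" --pt "0 0 3.86 -4.48 -1.97 -2.94 0" --pt "0 0 3.86 -4.48 -1.97 -2.94 0"

```text
time_s: 14.32
position: [0.6047, 0.0955, 0.0988]
tcp_rot: [[-0.996, -0.091, -0.003], [-0.091, 0.996, 0.0], [0.003, 0.001, -1.0]]
force: [0.3, 0.4, -1.6]
opening: 0.696
grasp_force: 30.0
```

```bash
python3 -c "
from h import *
plan(.6064,.0952,.0165,95.2)"
```

```text
[ 0.01 -0.04  0.  ] [-0.063 -0.017  2.742] now [0.6047 0.0955 0.0988] yaw 95.21 t 14.3167 det 1.0
```

Emit:
send_rows --pt "0 0 0 0 -0.01 0.5 0" --pt "0 0 0 0 -0.01 1.3 0" --pt "0 0 0 0 -0.01 2 0" --pt "0 0 0 0 -0.01 2.4 0" --pt "0 0 0 0 -0.01 2.65 0" --pt "0 0 0 0 -0.01 2.73 0" --pt "0 0 0 0 -0.01 2.76 0" --pt "0 0 0 0 -0.01 2.76 0" --pt "0 0 0 0 -0.01 2.76 0" --pt "0 0 0 0 -0.01 2.76 0"

```text
time_s: 15.15
position: [0.6067, 0.0952, 0.0169]
tcp_rot: [[-0.996, -0.091, 0.0], [-0.091, 0.996, 0.0], [-0.0, 0.0, -1.0]]
force: [0.2, -0.5, -2.0]
opening: 0.693
grasp_force: 30.0
```

```bash
python3 -c "
from h import *
plan(.6064,.0952,.0158,95.2)"
```

```text
[ 0.  0. -0.] [0.011 0.002 0.038] now [0.6067 0.0952 0.0169] yaw 95.2 t 15.15 det 1.0
```

Emit:
send_rows --pt "0 0 0 0.01 0 0.03 0" --pt "0 0 0 0.01 0 0.06 0" --pt "0 0 0 0.01 0 0.06 0" --pt "0 0 0 0.01 0 0.06 0.8" --pt "0 0 0 0.01 0 0.06 0.8" --pt "0 0 0 0.01 0 0.06 0.8" --pt "0 0 0 0.01 0 0.06 0.8" --pt "0 0 0 0 0 -0.4 0.8" --pt "0 0 0 0 0 -1.2 0.8" --pt "0 0 0 0 0 -2.2 0.8" --pt "0 0 0 0 0 -3.4 0.8" --pt "0 0 0.4 0.5 0.8 -4.4 1" --pt "0 0 1 1.1 2 -4.45 1" --pt "0 0 1.5 1.7 3.2 -4.45 1" --pt "0 0 2 2.4 4.5 -4.45 1" --pt "0 0 2.5 3.1 5.8 -4.45 1" --pt "0 0 3 3.8 7 -4.45 1" --pt "0 0 3.5 4.4 8.2 -4.45 1" --pt "0 0 3.5 4.77 8.99 -4.45 1" --pt "0 0 3.5 4.77 8.99 -4.45 1"

```text
time_s: 16.82
position: [0.4352, 0.3549, 0.1498]
tcp_rot: [[-0.978, 0.208, -0.004], [0.208, 0.978, 0.002], [0.004, 0.001, -1.0]]
force: [0.4, -0.1, -0.7]
opening: 0.994
grasp_force: 0.0
```

```bash
python3 -c "
from h import *
plan(.4397,.3507,.010,77.7)"
```

```text
[ 0.01 -0.05  0.06] [-0.195 -0.11   4.659] now [0.4352 0.3549 0.1498] yaw 78.02 t 16.8167 det 1.0
```

Emit:
send_rows --pt "0 0 0 0 0 0 1" --pt "0 0 0 0 0 0 1" --pt "0 0 0 0 0 0 1"

```text
time_s: 17.07
position: [0.44, 0.3498, 0.1498]
tcp_rot: [[-0.977, 0.214, -0.002], [0.214, 0.977, 0.0], [0.002, -0.0, -1.0]]
force: [-0.9, 0.3, 0.6]
opening: 1.001
grasp_force: 0.0
```

```bash
python3 -c "
from h import *
plan(.4397,.3507,.010,77.7)
from rig import optics
import cv2
i=optics.capture('top')['image']
cv2.imwrite('pics/f.png',cv2.resize(i[190:310,320:510],None,fx=4.2,fy=4.2,interpolation=cv2.INTER_CUBIC))"
```

```text
[-0.   -0.02 -0.02] [0.007 0.028 4.661] now [0.44   0.3498 0.1498] yaw 77.62 t 17.0667 det 1.0
```

View pics/f.png

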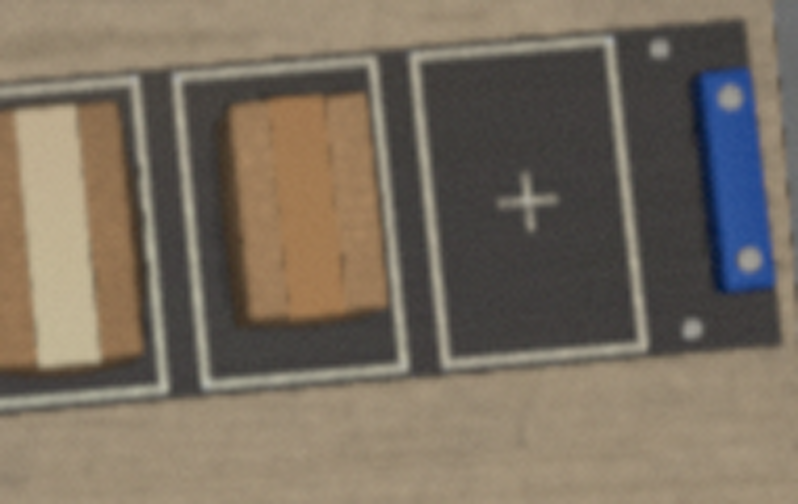

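Emit:
send_rows --pt "0 0 0 0 0.03 0.7 1" --pt "0 0 0 0 0.03 1.7 1" --pt "0 0 0 0 0.03 2.8 1" --pt "0 0 0 0 0.03 3.8 1" --pt "0 0 0 0 0.03 4.4 1" --pt "0 0 0 0 0.03 4.65 1" --pt "0 0 0 0 0.03 4.65 1" --pt "0 0 0 0 0.03 4.65 0" --pt "0 0 0 0 0.03 4.65 0" --pt "0 0 0 0 0.03 4.65 0" --pt "0 0 0 0 0.03 4.65 0" --pt "0 0 0 0 0.03 4.65 0" --pt "0 0 0 0 0.03 4.65 0" --pt "0 0 0 0 0.03 4.65 0"

```text
time_s: 18.28
position: [0.4394, 0.352, 0.0111]
tcp_rot: [[-0.977, 0.213, -0.001], [0.213, 0.977, 0.001], [0.001, 0.001, -1.0]]
force: [-0.0, 0.2, 4.0]
opening: 0.611
grasp_force: 30.0
```

```bash
python3 -c "
from h import *
q=ray('top',crop([(230,104),(365,93),(386,307),(245,323)],4.2,(320,190)),.055);box(q)
print((q.mean(0)[:2]-[.6061,.0952])@Rn.from_euler('z',5.14,degrees=True).as_matrix()[:2,:2])
plan(.6165,-.0026,.100,95.2); from rig import read_state; s=read_state();print(s['opening']*87,s['grasp_force'],s['force'])"
```

```text
c [0.6071 0.0948 0.055 ] w,l [52.9 55.  85.6 83.9] yaw [4.22 5.81]
[ 0.00098361 -0.00048775]
[ 0.01 -0.01 -3.5 ] [ -8.283 -10.288  -2.982] now [0.4394 0.352  0.0111] yaw 77.69 t 18.2833 det 1.0
53.19819871284079 29.994008489884436 [-0.01668236  0.23485826  4.04704357]
```

Emit:
send_rows --pt "0 0 0 0 0 -0.3 0" --pt "0 0 0 0 0 -1 0" --pt "0 0 0 0 0 -2 0" --pt "0 0 -0.1 -0.2 -0.25 -2.8 0" --pt "0 0 -0.3 -0.6 -0.8 -3 0" --pt "0 0 -0.6 -1.3 -1.6 -3 0" --pt "0 0 -0.9 -2 -2.5 -3 0" --pt "0 0 -1.2 -2.8 -3.5 -3 0" --pt "0 0 -1.5 -3.6 -4.5 -3 0" --pt "0 0 -1.9 -4.4 -5.5 -3 0" --pt "0 0 -2.2 -5.2 -6.5 -3 0" --pt "0 0 -2.6 -6 -7.5 -3 0" --pt "0 0 -2.9 -6.8 -8.5 -3 0" --pt "0 0 -3.2 -7.5 -9.3 -3 0" --pt "0 0 -3.4 -8 -9.9 -3 0" --pt "0 0 -3.5 -8.2 -10.2 -3 0" --pt "0 0 -3.5 -8.25 -10.28 -3 0" --pt "0 0 -3.5 -8.25 -10.28 -3 0" --pt "0 0 -3.5 -8.25 -10.28 -3 0" --pt "0 0 -3.5 -8.25 -10.28 -3 0"

```text
time_s: 19.95
position: [0.614, -0.0005, 0.0998]
tcp_rot: [[-0.996, -0.092, -0.004], [-0.092, 0.996, 0.001], [0.004, 0.001, -1.0]]
force: [0.3, -0.2, -1.8]
opening: 0.609
grasp_force: 30.0
```

```bash
python3 -c "
from h import *
plan(.6156,-.0024,.0155,95.2)"
```

```text
[ 0.02 -0.04  0.02] [-0.057 -0.071  2.81 ] now [ 6.14e-01 -5.00e-04  9.98e-02] yaw 95.29 t 19.95 det 1.0
```

Emit:
send_rows --pt "0 0 0 0 -0.06 0.5 0" --pt "0 0 0 0 -0.06 1.3 0" --pt "0 0 0 0 -0.06 2 0" --pt "0 0 0 0 -0.06 2.4 0" --pt "0 0 0 0 -0.06 2.7 0" --pt "0 0 0 0 -0.06 2.8 0" --pt "0 0 0 0 -0.06 2.83 0" --pt "0 0 0 0 -0.06 2.83 0" --pt "0 0 0 0 -0.06 2.83 0" --pt "0 0 0 0 -0.06 2.83 0"

```text
time_s: 20.78
position: [0.616, -0.0042, 0.0157]
tcp_rot: [[-0.996, -0.091, -0.0], [-0.091, 0.996, 0.0], [0.0, 0.0, -1.0]]
force: [-0.0, -0.2, -0.9]
opening: 0.612
grasp_force: 30.0
```

```bash
python3 -c "
from h import *
plan(.6156,-.0024,.015,95.2)"
```

```text
[ 0.   -0.01  0.  ] [0.007 0.061 0.023] now [ 0.616  -0.0042  0.0157] yaw 95.2 t 20.7833 det 1.0
```

Emit:
send_rows --pt "0 0 0 0 0.06 0 0" --pt "0 0 0 0 0.06 0.02 0" --pt "0 0 0 0 0.06 0.04 0" --pt "0 0 0 0 0.06 0.04 0" --pt "0 0 0 0 0.06 0.04 0.72" --pt "0 0 0 0 0.06 0.04 0.72" --pt "0 0 0 0 0.06 0.04 0.72" --pt "0 0 0 0 0.06 0.04 0.72" --pt "0 0 0 0 0.06 -0.4 0.72" --pt "0 0 0 0 0.06 -1.2 0.72" --pt "0 0 0 0 0.06 -2.2 0.72" --pt "0 0 0 0 0.06 -3.4 0.72" --pt "0 0 0 1 0 -4.4 1" --pt "0 0 0 2 0 -5.2 1" --pt "0 0 0 3 0 -6 1" --pt "0 0 0 4 0 -6 1" --pt "0 0 0 5 0 -6 1" --pt "0 0 0 5.5 0 -6 1" --pt "0 0 0 5.5 0 -6 1" --pt "0 0 0 5.5 0 -6 1"

```text
time_s: 22.45
position: [0.4515, -0.0193, 0.1963]
tcp_rot: [[-0.996, -0.09, 0.0], [-0.09, 0.996, -0.0], [-0.0, -0.0, -1.0]]
force: [0.4, -1.3, 0.0]
opening: 0.997
grasp_force: 0.0
```

```bash
python3 -c "
from rig import optics
import cv2
i=optics.capture('top')['image']
cv2.imwrite('pics/g.png',cv2.resize(i[150:300,170:510],None,fx=2.35,fy=2.35,interpolation=cv2.INTER_CUBIC))
cv2.imwrite('pics/g2.png',cv2.resize(i[190:310,320:510],None,fx=4.2,fy=4.2,interpolation=cv2.INTER_CUBIC))"
```

```text
(no output)
```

View pics/g.png

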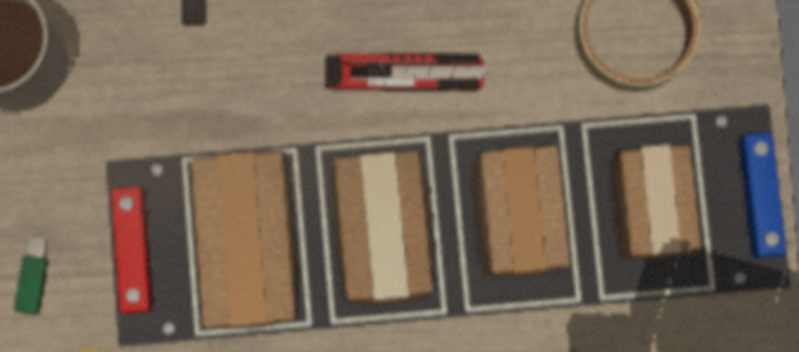

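View pics/g2.png

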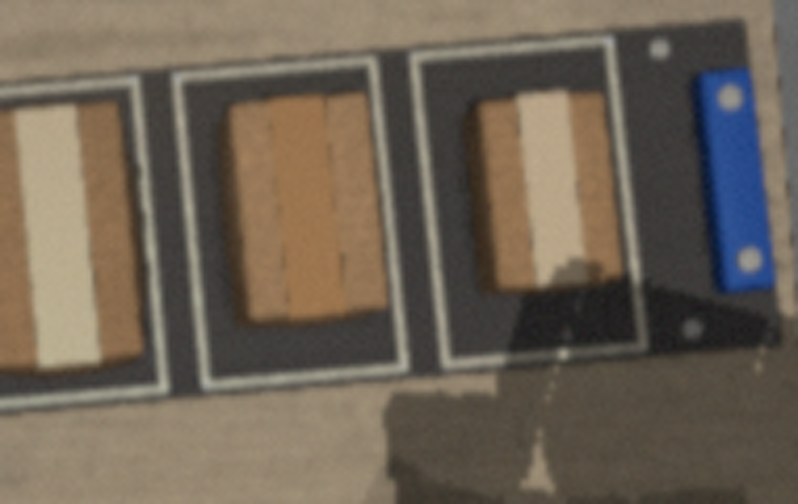

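All four cartons stand in order and the knife, tape and USB stick are undisturbed. Carton 78's top corners in the crop are about (478,102), (605,92), (622,282) and (491,292).

```bash
python3 -c "
from h import *
q=ray('top',crop([(478,102),(605,92),(622,282),(491,292)],4.2,(320,190)),.045);box(q)
print((q.mean(0)[:2]-[.6149,-.0026])@Rn.from_euler('z',5.14,degrees=True).as_matrix()[:2,:2])"
```

```text
c [ 0.6144 -0.0019  0.045 ] w,l [50.5 51.6 75.2 75.4] yaw [3.43 4.66]
[-0.0004243   0.00072067]
```

All four cartons are within 1.5 mm of their crosses, so I'm handing in.

```bash
python3 -c "
from rig import bot
print(bot.hand_in())"
```

```text
the job is handed in; nothing more can be done
None
```

The job is handed in: the four cartons stand in order from longest at the red bar to shortest at the blue bar, each within about 1.5 mm of its cross by my camera measurements; the knife, tape and USB stick were left alone.

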